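Seat the radio's plug-in module on the braked trolley

TASK

Press the brake pedal of the radio trolley down until the brake bites firmly (about 12 N, never more than 20 N on the tread) and let go of it, then push the plug-in module gently (never more than 20 N) fully home, and finally flick the pedal all the way back up to release the brake. The trolley must not roll more than about a centimetre from where it stands at any time, and the other things on the bench stay where they are.

Things in the scene. Friction and masses are not known exactly. Their poses are not given: they have to be found in the camera images.
- trolley (a point): centre of the top of the radio trolley: a black radio, 200 mm deep (x), 260 mm long (y), top 140 mm above the bench, on a grey wheeled deck. It rolls freely (about 2 N) along the bench track. The point's y axis is the rolling direction, -x points out of the radio's front towards the robot, z is up; all offsets below are along these axes
- pedal (a point): centre of the top of the black rubber tread on the steel brake pedal at the trolley's front, 83 mm along the pedal from the hinge and 11 mm above its middle line. Under the tread the pedal is a paddle 52 mm long (from 54 to 106 mm out), 36 mm wide along the trolley's y and 12 mm thick, its sides free to be pinched; paddle middle 11 mm below this point
- pedal_hinge (a point): middle of the pedal's hinge, on the trolley's lower front edge; the hinge line runs along the trolley's y, so the pedal swings up and down. 60 mm above the bench
- brake (a joint): pedal angle, rad: 0 all the way up against its stop (brake off; the pedal then rises 0.35 rad above level as it goes out), growing as it is pressed down; level at 0.35. No click: it stays where it is left, by stiff friction (about 6 N at the tread). Somewhere between 0.40 and 0.70 its shoe meets the brake strip (wear: differs every time, cannot be seen)
- tread: the rubber tread, 36 x 24 x 5 mm, z axis normal to it. Once the shoe meets the strip, the force on the tread climbs steeply, by some 2 to 4 N per mm. Pressed with about 12 N and let go, the brake holds the trolley against about 15 N; if the shoe merely touches, it holds next to nothing and the trolley rolls when the module is pushed
- module_front (a point): centre of the flat aluminium front face (90 mm wide along the trolley's x, 70 mm high, its centre 95 mm above the bench) of the plug-in module that stands out of the trolley's -y end. It is pushed in along the trolley's +y
- module (a joint): how far the module stands out, m: 0 fully home against its stop (its front face is then 20 mm proud of the radio's end), up to 0.06 out. It slides stiffly, about 7 N, and has no catch
- mug: bystander: white mug, 80 mm across, 95 mm tall; origin under its middle
- jar: bystander: glass jar with a steel cap, 60 mm across, 75 mm tall; origin under its middle
- driver: bystander: screwdriver, 190 mm long, lying; origin under its middle
- spanner: bystander: steel spanner lying behind the track; origin under its middle
- key: bystander: morse key, 90 x 60 mm base; origin under its middle
- mic: bystander: desk microphone on a round foot, 160 mm tall; origin under its middle
- adapter: bystander: black adapter box, 30 x 55 x 28 mm; origin under its middle

How it is judged:
By the outcome, as a careful person would: the job done as asked, in the order asked, and still so for the second after the job is handed in, with the robot touching nothing.
It also fails if it takes over 64 s, if anything falls off the work surface, if the arm or the gripper's body presses on something with over 40 N, if the wrist force passes 120 N, or if a joint passes its speed limit or range.

ROBOT

A 6-joint arm with a two-finger parallel gripper is mounted at the origin on the work surface. World frame = base frame: x ahead of the robot, y to its left, z up, the work surface at z = 0. Lengths are in m, angles in rad, forces in N, time in s.
With the tool pointing down it reaches from about 0.275 to 0.85 m from the base axis. Payload 19 kg.
Tool frame: the origin (TCP) lies between the finger pads; the fingertips stand 14 mm ahead of it and the grasp point (between the pads) lies 5 mm behind it (ctrl.nose_length is the distance from the TCP to the fingertips, in m); z points along the fingers, y is the line along which they close (so a half turn about z gives the same grasp; the last joint's range is limited). The gripper opens to 85 mm and grips with 20 to 120 N. Pads are 22 mm wide; open, the fingers measure 114 mm over their backs; the gripper's body (76 mm by 85 mm) begins 54 mm behind the grasp point. The pads swing forward as they close: fully open they stand 13 mm farther back than shut.
Start: joints at [-1.238, 0.15, 1.437, -0, 1.554, -0.134], TCP at [0.259, -0.513, 0.245] pointing down, gripper open.
Joint ranges: [-2.8, 2.8], [-0.68, 2.1], [0.12, 2.68], [-1.39, 4.53], [0.16, 2.79], [-2.81, 2.81]. Speed limits (rad/s): [1.89, 1.89, 2.22, 3.01, 3.01, 3.01].

INTERFACE

Orientations are given as a rotation vector (axis times angle).
In Python, from bench import status, vision, job_done, ctrl gives the robot as it stands. The module is installed in compiled form; this text tells all that it offers.
- The arm moves only by the tool send_rows, never from a script. Its argument "motion" is a list of rows, each a list of 3 entries, a list of its own where there are three numbers: the gripper's target within -1 to 1 (shut at 1, half-way at 0, fully open at -1), then the shift along the world's x, y, z in units of 400 mm (1.0 is 400 mm), then the turn about the world's z in units of 30 degrees (1.0 is 30 degrees). A call has 1 to 12 rows; each row shifts and turns the commanded pose from where the row before left it; what a row does not reach is not made up. A row lasts 1/10 s, in which the tool goes at most 50 mm and 8.59 degrees, less where a joint would pass 70% of its speed; a pose out of reach is approached as far as the arm can. A call with a number of a shift or a turn outside -1 to 1 is refused whole. A call with a gripper value outside its range is refused whole. The fingers move at their own pace and stop on an object; "grip_force" is the grip in N (left out, the last holds). Time passes only in rows, so rows that do not move let the fingers close. It gives the time, the measured TCP pose, the force, the opening and the grip force at its end, in the units of the state.
- status.sense(): the state, without advancing time (a new reading comes with each control period).
- vision.get_image(name): name is "side" or "top"; returns the picture (384x512x3 uint8, red, green, blue); there is no depth.
- vision.calibration(name): a dict with "fovy" (degrees; the focal length in pixels is half the picture's height over the tangent of half this angle, whatever the lens; pixels are square), "cx", "cy" (the principal point, pixels), "k1" (the pictures are not rectified: a ray, as slopes to the right and down, at radius r is drawn at 1 + k1 r^2 times it, then the intrinsics apply), "R" (3x3) and "t" (3): a world point X has camera coordinates R X + t. Camera axes: x right, y down, z forward; pixel columns grow to the right and rows downward; lengths in m; the calibration is good to about 2 mm. A picture is of the moment at which its call begins. calibration takes no time and is no camera call.
- job_done(): hands the job in; it is judged then, once.
The state is a dict: "clock": time; "qpos": joint angles; "qd": joint speeds; "joint_efforts": joint torques, N m; "ee_pos": TCP position; "orientation": TCP orientation; "wrist_force": force on the tool from outside, world axes, zero at the start; "ft_torque": the same for the moment, N m; "gripper_width": opening from 0.0 (shut) to 1.0 (fully open); "finger_force": force on a finger pad.
Only numpy, scipy, OpenCV 4.12 (cv2) and the standard library are available. Lean on these libraries where they do the work, as an engineer would, in place of code of your own. Each camera call takes 0.05 s, during which the arm holds its last target. There are 200 camera calls.

## Working session

There is one attempt and no reset: what is moved stays moved. The work goes in short steps, Python scripts to look and compute and a tool call to move; the robot and the scene stay as the last step left them, time stands still between calls to the robot, and variables do not carry over. Pictures are saved under pics/ and viewed, at most 10 in all, crops included, and the job is handed in when it is done.

Besides the shell and the picture viewer there is one more tool, called after "Call:" in YAML: its name, and indented under it one key for each argument. send_rows: Moves the arm, as the interface text tells. Shifts and turns lie within -1 to 1; 1 stands for 400 mm of shift or 30 degrees of turn. Its arguments: {"type":"object","properties":{"motion":{"type":"array"},"grip_force":{"type":"number"}},"required":["motion"]}

```bash
mkdir -p pics; cat > h.py <<'E'
import numpy as np, cv2
from bench import status, vision, ctrl
def K(n):
    c=vision.calibration(n); f=192/np.tan(np.radians(c["fovy"])/2); return c,f
def ray(n,u,v):
    c,f=K(n); d=np.array([(u-c["cx"])/f,(v-c["cy"])/f]); s=d.copy()
    for _ in range(20): s=d/(1+c["k1"]*(s@s))
    R=np.array(c["R"]); o=-R.T@np.array(c["t"]); return o,R.T@np.array([s[0],s[1],1])
def onz(n,u,v,z):
    o,d=ray(n,u,v); return o+d*(z-o[2])/d[2]
def proj(n,X):
    c,f=K(n); p=np.array(c["R"])@X+np.array(c["t"]); s=p[:2]/p[2]; s=s*(1+c["k1"]*(s@s)); return s*f+[c["cx"],c["cy"]]
def snap(n,name):
    im=vision.get_image(n); cv2.imwrite(f"pics/{name}.png",cv2.resize(im[:,:,::-1],(800,600),interpolation=cv2.INTER_CUBIC)); np.save(f"pics/{name}.npy",im); return im
E
python3 - <<'E'
from h import *
for n in("top","side"):
    snap(n,n+"0"); c,f=K(n); print(n,f,c["cx"],c["cy"],c["k1"],ray(n,256,192))
s=status.sense(); print(s["clock"],s["ee_pos"],s["orientation"],s["wrist_force"],ctrl.nose_length)
E
```

```text
top 415.0746814842317 248.08592455272967 194.04189396455916 -0.0629922646070503 (array([0.49991821, 0.10736847, 1.24244582]), array([ 0.07748706, -0.01709651, -0.99704123]))
side 429.47645773197166 258.0690972025043 193.1483141144148 0.042817104600938745 (array([0.41403967, 0.86336886, 0.82292118]), array([ 0.1639406 , -0.71675235, -0.67780521]))
0.1 [ 0.25866662 -0.51331935  0.24478182] [-3.05544290e+00 -7.26376981e-01  2.07973673e-04] [-0.05012745 -0.38492076 -0.69356773] 0.014
```

View pics/top0.png

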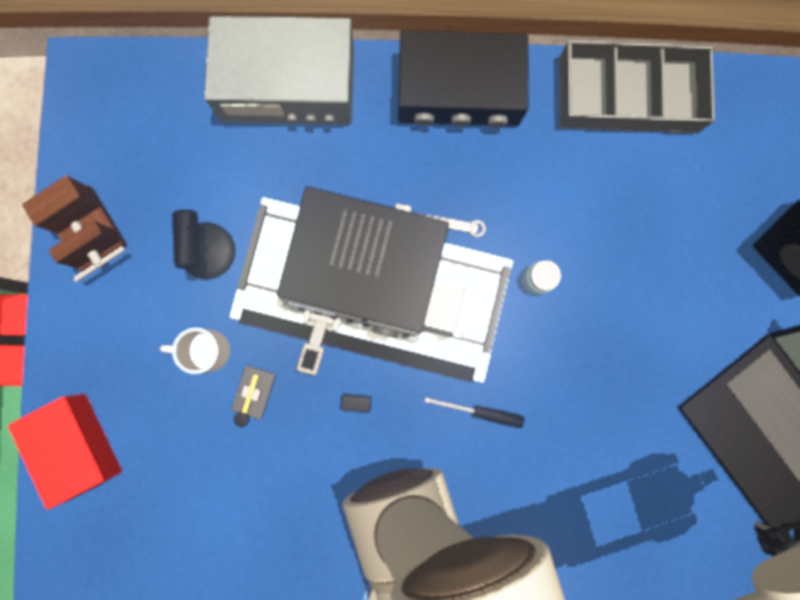

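View pics/side0.png

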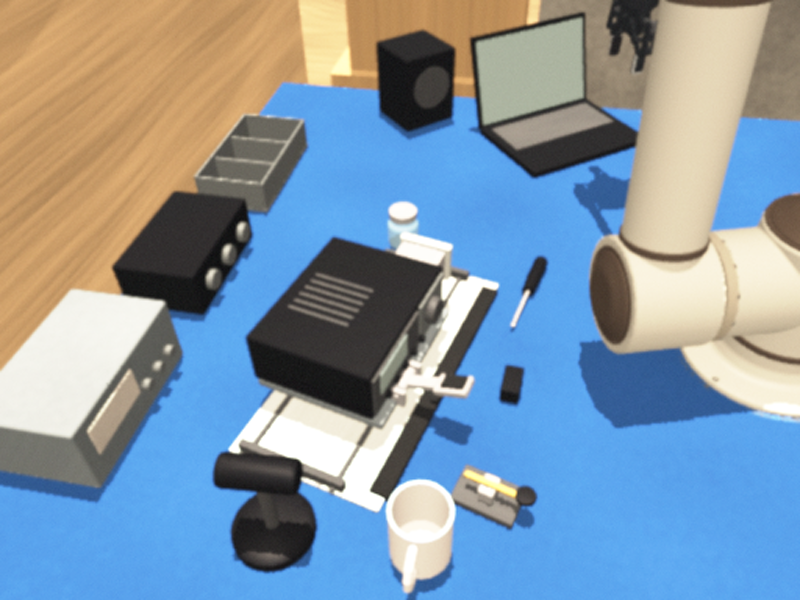

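Top view: the radio is at display pixels (306,188)-(447,222)-(417,334)-(281,303), with the module on the right at about (445,300) and the tread at about (310,358). In the side view the tread is at about (457,384).

```bash
python3 - <<'E'
from h import *
from scipy.spatial.transform import Rotation as Ro
s=1.5625; P=lambda n,U,V,z: onz(n,(U+.5)/s-.5,(V+.5)/s-.5,z)
im=np.load("pics/top0.npy"); 
c=[P("top",*q,.14) for q in((306,188),(447,222),(417,334),(281,303))]
for q in c: print("corner",q.round(4))
print("centre",np.mean(c,0), "sides",[np.linalg.norm(c[i]-c[i-1]).round(3) for i in range(4)])
y=(c[0]-c[1]+c[3]-c[2]); y/=np.linalg.norm(y); print("yaw deg from y",np.degrees(np.arctan2(-y[0],y[1])))
# track black strip edges
for q in((243,316),(474,377)): print("strip",P("top",*q,.0)) 
def tri(a,b):
    o1,d1=ray("top",(a[0]+.5)/s-.5,(a[1]+.5)/s-.5); o2,d2=ray("side",(b[0]+.5)/s-.5,(b[1]+.5)/s-.5)
    k=np.linalg.lstsq(np.c_[d1,-d2],o2-o1,rcond=None)[0]; p,q=o1+k[0]*d1,o2+k[1]*d2; return (p+q)/2,np.linalg.norm(p-q)
print("tread",tri((310,359),(457,384)))
print("ee R",Ro.from_rotvec(status.sense()["orientation"]).as_matrix().round(3))
for n,(x0,y0,w,h) in dict(top=(265,190,200,200),side=(330,200,180,220)).items():
    i=np.load(f"pics/{n}0.npy")[int(y0/s):int((y0+h)/s),int(x0/s):int((x0+w)/s),::-1]; i=cv2.resize(i,(400,int(400*h/w)),interpolation=cv2.INTER_CUBIC)
    cv2.imwrite(f"pics/c_{n}.png",i)
a,b=cv2.imread("pics/c_top.png"),cv2.imread("pics/c_side.png"); H=max(len(a),len(b))
cv2.imwrite("pics/crop0.png",np.hstack([cv2.copyMakeBorder(k,0,H-len(k),0,0,0) for k in(a,b)]))
E
```

```text
corner [0.7763 0.2565 0.14  ]
corner [0.7229 0.0113 0.14  ]
corner [0.5289 0.0586 0.14  ]
corner [0.5756 0.2919 0.14  ]
centre [0.65093373 0.15458492 0.14      ] sides [np.float64(0.204), np.float64(0.251), np.float64(0.2), np.float64(0.238)]
yaw deg from y -11.817302747764147
strip [0.5582376  0.38776305 0.        ]
strip [ 0.45335283 -0.05829294  0.        ]
tread (array([0.47853013, 0.24473191, 0.09016613]), np.float64(0.0047845476159149355))
ee R [[ 0.893  0.45  -0.   ]
 [ 0.45  -0.893  0.001]
 [ 0.    -0.001 -1.   ]]
```

View pics/crop0.png

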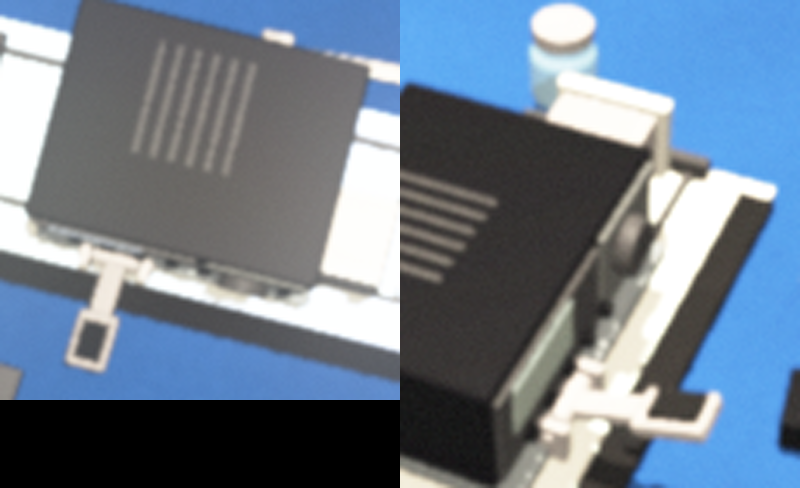

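Refined pixels from the crop: radio corners (305,190), (449,223), (425,335), (280,298). Tread centre is top (311,360) and side (458,382). The module plate's top edge runs (406,235)-(452,246) in the side view.

```bash
python3 - <<'E'
from h import *
s=1.5625; P=lambda n,U,V,z: onz(n,(U+.5)/s-.5,(V+.5)/s-.5,z)
c=np.array([P("top",*q,.14) for q in((305,190),(449,223.5),(425,335),(280,298))])
print(c.round(4)); C=c.mean(0); print("centre",C,[np.linalg.norm(c[i]-c[i-1]).round(3) for i in range(4)])
y=(c[0]-c[1]+c[3]-c[2]); y/=np.linalg.norm(y); x=np.array([y[1],-y[0],0]); print("x",x,"y",y,"yaw",np.degrees(np.arctan2(-y[0],y[1])))
a=np.array([P("side",*q,.13) for q in((405.6,235.1),(452.4,246.4))]); print("plate",a.round(4),np.linalg.norm(a[0]-a[1]))
for q in a: print("plate in trolley",(q-C)@x,(q-C)@y)
def tri(a,b):
    o1,d1=ray("top",(a[0]+.5)/s-.5,(a[1]+.5)/s-.5); o2,d2=ray("side",(b[0]+.5)/s-.5,(b[1]+.5)/s-.5)
    k=np.linalg.lstsq(np.c_[d1,-d2],o2-o1,rcond=None)[0]; p,q=o1+k[0]*d1,o2+k[1]*d2; return (p+q)/2,np.linalg.norm(p-q)
for q in [((311.5,360),(457.8,381.8))]:
    t,e=tri(*q); print("tread",t,e,(t-C)@x,(t-C)@y)
print("tread @.0988",P("top",311.5,360,.0988),P("side",457.8,381.8,.0988))
E
```

```text
[[0.7727 0.2581 0.14  ]
 [0.7204 0.0078 0.14  ]
 [0.5276 0.045  0.14  ]
 [0.5841 0.2939 0.14  ]]
centre [0.65120272 0.15121385 0.14      ] [np.float64(0.192), np.float64(0.256), np.float64(0.196), np.float64(0.255)]
x [ 0.97701661 -0.21316321  0.        ] y [2.13163205e-01 9.77016606e-01 4.34628676e-16] yaw -12.307788863329096
plate [[ 0.6066 -0.0311  0.13  ]
 [ 0.5238 -0.0151  0.13  ]] 0.08433517802739329
plate in trolley -0.004705723896477413 -0.18762332609433943
plate in trolley -0.08901601158121905 -0.1896721412222175
tread [0.47736707 0.24186622 0.09183762] 0.003777965461822714 -0.18916406958144913 0.05151350076285118
tread @.0988 [0.47937089 0.24124803 0.0988    ] [0.47490421 0.24757991 0.0988    ]
```

Call:
send_rows:
  motion:
    - [1,[0.027,0.09,0],-0.13]
    - [1,[0.027,0.09,0],-0.13]
    - [1,[0.027,0.09,0],-0.13]
    - [1,[0.027,0.09,0],-0.13]
    - [1,[0.027,0.09,0],-0.13]
    - [1,[0.027,0.09,0],-0.13]
    - [1,[0.027,0.09,0],-0.13]
    - [1,[0.027,0.09,0],-0.13]
    - [1,[0.027,0.09,0],-0.13]
    - [1,[0.027,0.09,0],-0.13]
    - [1,[0.027,0.09,0],0]
    - [1,[0.027,0.09,0],0]
  grip_force: 20

```text
clock: 1.3
ee_pos: [0.3884, -0.0799, 0.2452]
orientation: [-3.124, 0.336, -0.0]
wrist_force: [1.0, -1.4, -0.3]
gripper_width: -0.001
finger_force: 0.0
```

Call:
send_rows:
  motion:
    - [1,[0.027,0.09,0],0]
    - [1,[0.027,0.09,0],0]
    - [1,[0.027,0.09,0],0]
    - [1,[0.027,0.09,0],0]
    - [1,[0.027,0.09,0],0]
    - [1,[0.027,0.09,0],0]
    - [1,[0.027,0.09,0],0]
    - [1,[0.027,0.09,0],0]
    - [1,[0.027,0.09,0],0]
    - [1,[0,0.05,-0.1],0]
    - [1,[0,0,-0.08],0]
    - [1,[0,0,0],0]

```text
clock: 2.5
ee_pos: [0.4836, 0.2624, 0.1689]
orientation: [3.121, -0.333, -0.01]
wrist_force: [0.4, 1.0, 0.3]
gripper_width: 0.003
finger_force: 0.0
```

```bash
python3 - <<'E'
from h import *
a=snap("top","top1");b=snap("side","side1")
p=status.sense()["ee_pos"]; print(p)
tip=np.array(p)-[0,0,.014]
for n in("top","side"): print(n,proj(n,tip))
s=[]
for n,i,(u0,v0,w,h) in(("top",a,(150,180,120,120)),("side",b,(230,170,120,120))):
    s.append(cv2.resize(i[v0:v0+h,u0:u0+w,::-1],(400,400),interpolation=cv2.INTER_CUBIC))
cv2.imwrite("pics/crop1.png",np.hstack(s))
E
```

```text
[0.4855743  0.26234933 0.1739478 ]
top [188.41943741 227.95393253]
side [287.86091647 229.53900167]
```

View pics/crop1.png

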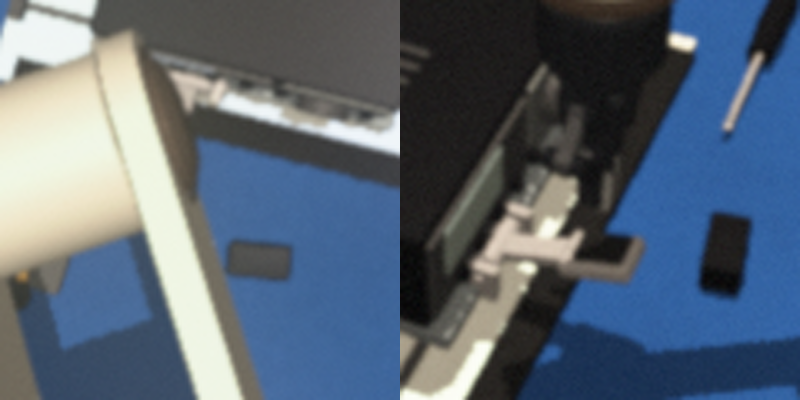

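The tips are above the tread (tread at crop (604,250) in the side view, tips at (595,200)), so I'll move over the tread and descend slowly.

Call:
send_rows:
  motion:
    - [1,[-0.012,-0.05,-0.06],0]
    - [1,[0,0,-0.05],0]
    - [1,[0,0,-0.02],0]
    - [1,[0,0,0],0]
    - [1,[0,0,0],0]

```text
clock: 3.1
ee_pos: [0.4815, 0.2428, 0.123]
orientation: [-3.123, 0.335, -0.003]
wrist_force: [-0.2, -0.5, 0.5]
gripper_width: 0.001
finger_force: 0.0
```

Call:
send_rows:
  motion:
    - [1,[0,0,-0.005],0]
    - [1,[0,0,-0.005],0]
    - [1,[0,0,-0.005],0]
    - [1,[0,0,0],0]

```text
clock: 3.5
ee_pos: [0.4806, 0.2426, 0.1151]
orientation: [3.124, -0.335, -0.0]
wrist_force: [-0.1, 0.5, 0.5]
gripper_width: -0.002
finger_force: 0.0
```

Call:
send_rows:
  motion:
    - [1,[0,0,-0.005],0]
    - [1,[0,0,-0.005],0]
    - [1,[0,0,0],0]

```text
clock: 3.8
ee_pos: [0.4807, 0.2426, 0.1112]
orientation: [-3.123, 0.335, 0.0]
wrist_force: [-0.0, 0.1, 1.2]
gripper_width: -0.001
finger_force: 0.7
```

Call:
send_rows:
  motion:
    - [1,[-0.001,0,-0.005],0]
    - [1,[-0.001,0,-0.005],0]
    - [1,[0,0,0],0]

```text
clock: 4.1
ee_pos: [0.4799, 0.2426, 0.1071]
orientation: [-3.123, 0.335, 0.0]
wrist_force: [-0.2, 0.7, 1.1]
gripper_width: -0.001
finger_force: 0.7
```

Call:
send_rows:
  motion:
    - [1,[-0.001,0,-0.005],0]
    - [1,[-0.001,0,-0.005],0]
    - [1,[0,0,0],0]

```text
clock: 4.4
ee_pos: [0.479, 0.2426, 0.103]
orientation: [-3.124, 0.335, 0.0]
wrist_force: [0.6, 0.3, 2.2]
gripper_width: -0.001
finger_force: 0.7
```

Call:
send_rows:
  motion:
    - [1,[-0.001,0,-0.005],0]
    - [1,[-0.001,0,-0.005],0]
    - [1,[0,0,0],0]

```text
clock: 4.7
ee_pos: [0.4782, 0.2425, 0.0989]
orientation: [3.124, -0.335, -0.0]
wrist_force: [-0.1, 0.2, 1.6]
gripper_width: -0.001
finger_force: 0.5
```

```bash
python3 - <<'E'
from h import *
b=snap("side","side2")
cv2.imwrite("pics/crop2.png",cv2.resize(b[190:290,240:340,::-1],(500,500),interpolation=cv2.INTER_CUBIC))
s=status.sense();print(s["wrist_force"],s["ee_pos"],s["finger_force"],proj("side",np.array(s["ee_pos"])-[0,0,.014]))
E
```

```text
[-0.21043207  0.2564721   0.09519235] [0.47826682 0.24241971 0.0989835 ] 0.09757546096807346 [291.40024147 246.25746973]
```

View pics/crop2.png

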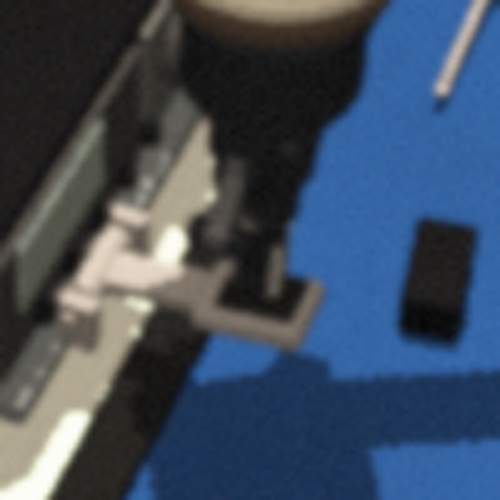

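Fingers stand over the tread (tread at crop (262,292), tip at about (270,297)), with no clear contact force yet. Continuing down.

Call:
send_rows:
  motion:
    - [1,[-0.001,0,-0.005],0]
    - [1,[0,0,0],0]
    - [1,[0,0,0],0]

```text
clock: 5.05
ee_pos: [0.4779, 0.2424, 0.0971]
orientation: [3.123, -0.335, -0.0]
wrist_force: [0.1, 0.2, 0.0]
gripper_width: 0.001
finger_force: 0.1
```

Call:
send_rows:
  motion:
    - [1,[-0.001,0,-0.005],0]
    - [1,[0,0,0],0]
    - [1,[0,0,0],0]

```text
clock: 5.35
ee_pos: [0.4775, 0.2425, 0.0951]
orientation: [3.124, -0.335, -0.0]
wrist_force: [0.6, -0.3, 0.1]
gripper_width: 0.001
finger_force: 0.3
```

Call:
send_rows:
  motion:
    - [1,[-0.001,0,-0.005],0]
    - [1,[0,0,0],0]
    - [1,[0,0,0],0]

```text
clock: 5.65
ee_pos: [0.4771, 0.2425, 0.0931]
orientation: [-3.124, 0.335, 0.0]
wrist_force: [-0.1, -0.1, -0.5]
gripper_width: 0.001
finger_force: 0.3
```

Call:
send_rows:
  motion:
    - [1,[-0.001,0,-0.005],0]
    - [1,[-0.001,0,-0.005],0]

```text
clock: 5.85
ee_pos: [0.4764, 0.2426, 0.0892]
orientation: [-3.123, 0.335, -0.0]
wrist_force: [-0.1, 2.2, 3.8]
gripper_width: 0.005
finger_force: 2.1
```

Call:
send_rows:
  motion:
    - [1,[-0.001,0,-0.005],0]

```text
clock: 5.95
ee_pos: [0.476, 0.2427, 0.0872]
orientation: [-3.123, 0.335, -0.001]
wrist_force: [0.7, 1.8, 4.0]
gripper_width: -0.004
finger_force: 2.1
```

Call:
send_rows:
  motion:
    - [1,[0,0,-0.004],0]

```text
clock: 6.05
ee_pos: [0.4758, 0.2427, 0.0855]
orientation: [-3.123, 0.335, 0.0]
wrist_force: [-2.8, 2.6, 4.7]
gripper_width: 0.001
finger_force: 2.2
```

Call:
send_rows:
  motion:
    - [1,[0,0,0.01],0]
    - [1,[-0.034,0.0075,0],0]
    - [1,[0,0,-0.0075],0]

```text
clock: 6.35
ee_pos: [0.461, 0.2458, 0.0868]
orientation: [-3.124, 0.335, 0.0]
wrist_force: [0.2, 0.2, -0.1]
gripper_width: 0.0
finger_force: 0.0
```

Call:
send_rows:
  motion:
    - [1,[0,0,-0.005],0]

```text
clock: 6.45
ee_pos: [0.4618, 0.2456, 0.0845]
orientation: [-3.124, 0.335, 0.0]
wrist_force: [-3.8, 0.4, 3.9]
gripper_width: -0.0
finger_force: 2.2
```

Call:
send_rows:
  motion:
    - [1,[0,0,-0.005],0]

```text
clock: 6.55
ee_pos: [0.4621, 0.2456, 0.0826]
orientation: [-3.124, 0.335, 0.0]
wrist_force: [-3.9, 0.1, 4.9]
gripper_width: 0.003
finger_force: 2.2
```

Call:
send_rows:
  motion:
    - [1,[0,0,-0.005],0]

```text
clock: 6.65
ee_pos: [0.4623, 0.2456, 0.0805]
orientation: [-3.124, 0.335, 0.0]
wrist_force: [-3.0, 1.0, 4.2]
gripper_width: 0.001
finger_force: 2.2
```

Call:
send_rows:
  motion:
    - [1,[0,0,-0.004],0]

```text
clock: 6.75
ee_pos: [0.4623, 0.2455, 0.0789]
orientation: [-3.124, 0.335, 0.0]
wrist_force: [-3.0, 0.8, 3.9]
gripper_width: 0.002
finger_force: 2.3
```

Call:
send_rows:
  motion:
    - [1,[0,0,-0.004],0]

```text
clock: 6.85
ee_pos: [0.4623, 0.2455, 0.0773]
orientation: [-3.124, 0.335, 0.0]
wrist_force: [-3.6, 1.9, 5.3]
gripper_width: -0.001
finger_force: 2.3
```

Call:
send_rows:
  motion:
    - [1,[0,0,-0.004],0]

```text
clock: 6.95
ee_pos: [0.4623, 0.2456, 0.0757]
orientation: [-3.124, 0.335, 0.0]
wrist_force: [-4.2, 1.1, 3.5]
gripper_width: 0.001
finger_force: 2.3
```

Call:
send_rows:
  motion:
    - [1,[0,0,-0.003],0]

```text
clock: 7.05
ee_pos: [0.4623, 0.2455, 0.0745]
orientation: [-3.124, 0.335, 0.0]
wrist_force: [-4.0, 1.3, 3.7]
gripper_width: -0.003
finger_force: 2.3
```

Call:
send_rows:
  motion:
    - [1,[0,0,-0.003],0]
    - [1,[0,0,-0.003],0]

```text
clock: 7.25
ee_pos: [0.4623, 0.2455, 0.0722]
orientation: [-3.124, 0.335, 0.0]
wrist_force: [-4.0, 1.3, 3.6]
gripper_width: 0.001
finger_force: 2.3
```

Call:
send_rows:
  motion:
    - [1,[0,0,-0.003],0]

```text
clock: 7.35
ee_pos: [0.4623, 0.2455, 0.071]
orientation: [-3.124, 0.335, -0.0]
wrist_force: [-4.6, 1.3, 4.2]
gripper_width: 0.0
finger_force: 2.3
```

Call:
send_rows:
  motion:
    - [1,[0,0,-0.003],0]

```text
clock: 7.45
ee_pos: [0.4624, 0.2455, 0.0698]
orientation: [-3.124, 0.335, -0.0]
wrist_force: [-3.8, 0.7, 3.7]
gripper_width: 0.003
finger_force: 2.2
```

Call:
send_rows:
  motion:
    - [1,[0,0,-0.003],0]

```text
clock: 7.55
ee_pos: [0.4624, 0.2455, 0.0686]
orientation: [-3.124, 0.335, -0.0]
wrist_force: [-3.1, 0.8, 3.9]
gripper_width: -0.002
finger_force: 2.2
```

Call:
send_rows:
  motion:
    - [1,[0,0,-0.003],0]

```text
clock: 7.65
ee_pos: [0.4625, 0.2455, 0.0674]
orientation: [-3.124, 0.335, -0.001]
wrist_force: [-3.2, 0.2, 3.6]
gripper_width: 0.002
finger_force: 2.2
```

Call:
send_rows:
  motion:
    - [1,[0,0,-0.003],0]

```text
clock: 7.75
ee_pos: [0.4625, 0.2455, 0.0662]
orientation: [-3.123, 0.335, -0.001]
wrist_force: [-1.5, 1.5, 3.2]
gripper_width: 0.001
finger_force: 2.1
```

Call:
send_rows:
  motion:
    - [1,[0,0,-0.003],0]

```text
clock: 7.85
ee_pos: [0.4626, 0.2455, 0.0651]
orientation: [-3.123, 0.335, -0.001]
wrist_force: [-0.9, -0.1, 5.1]
gripper_width: 0.002
finger_force: 2.9
```

Call:
send_rows:
  motion:
    - [1,[0,0,-0.003],0]

```text
clock: 7.95
ee_pos: [0.4627, 0.2455, 0.064]
orientation: [-3.123, 0.335, -0.001]
wrist_force: [-1.6, -0.2, 8.3]
gripper_width: 0.0
finger_force: 3.9
```

Call:
send_rows:
  motion:
    - [1,[0,0,-0.003],0]

```text
clock: 8.05
ee_pos: [0.4628, 0.2455, 0.063]
orientation: [-3.123, 0.335, -0.002]
wrist_force: [-3.0, -1.1, 10.4]
gripper_width: -0.0
finger_force: 5.1
```

Call:
send_rows:
  motion:
    - [1,[0,0,-0.0025],0]

```text
clock: 8.15
ee_pos: [0.4629, 0.2455, 0.0622]
orientation: [-3.123, 0.335, -0.002]
wrist_force: [-1.9, -1.6, 12.5]
gripper_width: 0.001
finger_force: 6.1
```

Call:
send_rows:
  motion:
    - [1,[0,0,-0.001],0]

```text
clock: 8.25
ee_pos: [0.463, 0.2455, 0.0619]
orientation: [-3.123, 0.335, -0.002]
wrist_force: [-2.6, -2.4, 13.0]
gripper_width: 0.001
finger_force: 6.4
```

Call:
send_rows:
  motion:
    - [1,[0,0,0.03],0]
    - [1,[0,0,0.11],0]
    - [1,[0,0,0.11],0]
    - [1,[0,0,0.11],0]
    - [1,[0,0,0.11],0]
    - [1,[0.029,-0.098,0],0]
    - [1,[0.029,-0.098,0],0]
    - [1,[0.029,-0.098,0],0]
    - [1,[0.029,-0.098,0],0]
    - [1,[0.029,-0.098,0],0]
    - [1,[0.029,-0.098,0],0]
    - [1,[0.029,-0.098,0],0]

```text
clock: 9.45
ee_pos: [0.5437, -0.0307, 0.2498]
orientation: [3.124, -0.336, 0.001]
wrist_force: [1.1, 0.8, -0.3]
gripper_width: -0.006
finger_force: 0.0
```

Call:
send_rows:
  motion:
    - [1,[0.029,-0.098,0],0]
    - [1,[0,0,-0.1],0]
    - [1,[0,0,0],0]
    - [1,[0,0,0],0]

```text
clock: 9.85
ee_pos: [0.5549, -0.0677, 0.2099]
orientation: [-3.123, 0.335, 0.002]
wrist_force: [0.8, 0.5, 1.3]
gripper_width: 0.0
finger_force: 0.0
```

```bash
python3 - <<'E'
from h import *
a=snap("top","top3");b=snap("side","side3")
p=status.sense()["ee_pos"]; print(p,status.sense()["wrist_force"])
s=[]
for n,i,(u0,v0,w,h) in(("top",a,(170,110,180,180)),("side",b,(170,120,180,180))):
    s.append(cv2.resize(i[v0:v0+h,u0:u0+w,::-1],(400,400),interpolation=cv2.INTER_CUBIC))
    print(n,proj(n,np.array(p)-[0,0,.014]))
cv2.imwrite("pics/crop3.png",np.hstack(s))
E
```

```text
[ 0.55551831 -0.06745691  0.21123211] [-0.6741858   0.27084862  0.79379503]
top [317.85270153 203.74533053]
side [281.22380141 123.30824235]
```

View pics/crop3.png

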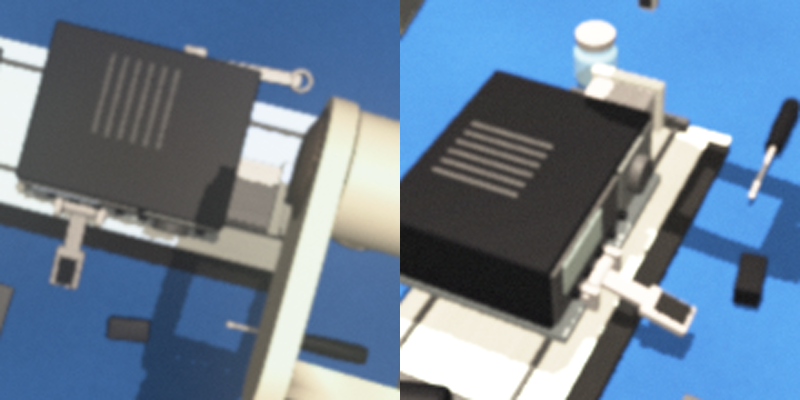

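The top and side views show the radio unmoved, the pedal down (tread at crop top (67,268), side (672,310)), and the tool in front of the module. Descending and approaching the face.

Call:
send_rows:
  motion:
    - [1,[0,0,-0.1],0]
    - [1,[0,0,-0.1],0]
    - [1,[0,0,-0.077],0]
    - [1,[0.004,0.02,0],0]
    - [1,[0.004,0.02,0],0]
    - [1,[0.002,0.01,0],0]

```text
clock: 10.55
ee_pos: [0.5605, -0.0474, 0.1013]
orientation: [3.123, -0.334, 0.006]
wrist_force: [-1.8, -6.8, 2.7]
gripper_width: -0.002
finger_force: 3.2
```

Call:
send_rows:
  motion:
    - [1,[0.002,0.008,0],0]

```text
clock: 10.65
ee_pos: [0.5611, -0.0447, 0.1013]
orientation: [3.122, -0.334, 0.006]
wrist_force: [-3.3, -7.1, 5.3]
gripper_width: 0.004
finger_force: 3.7
```

Call:
send_rows:
  motion:
    - [1,[0.001,0.005,0],0]

```text
clock: 10.75
ee_pos: [0.5615, -0.0428, 0.1013]
orientation: [3.122, -0.334, 0.006]
wrist_force: [-2.4, -7.6, 3.8]
gripper_width: 0.005
finger_force: 3.6
```

Call:
send_rows:
  motion:
    - [1,[0.001,0.005,0],0]

```text
clock: 10.85
ee_pos: [0.5619, -0.041, 0.1013]
orientation: [3.122, -0.334, 0.006]
wrist_force: [-1.6, -6.7, 3.8]
gripper_width: 0.004
finger_force: 3.5
```

Call:
send_rows:
  motion:
    - [1,[0.001,0.005,0],0]

```text
clock: 10.95
ee_pos: [0.5624, -0.039, 0.1013]
orientation: [3.122, -0.334, 0.006]
wrist_force: [-2.0, -7.4, 3.4]
gripper_width: -0.003
finger_force: 3.4
```

Call:
send_rows:
  motion:
    - [1,[0.001,0.005,0],0]
    - [1,[0.001,0.005,0],0]
    - [1,[0.0015,0.005,0],0]

```text
clock: 11.25
ee_pos: [0.5638, -0.0331, 0.1013]
orientation: [3.122, -0.335, 0.006]
wrist_force: [-2.4, -6.9, 3.4]
gripper_width: -0.002
finger_force: 3.4
```

```bash
cat > chk.py <<'E'
from h import *
import sys
# trolley shift: match the tread + radio-corner patches against the first side/top pictures
def shift(n,ref,cur,u,v,h=14,r=10):
    t=cv2.cvtColor(ref,7)[v-h:v+h,u-h:u+h]; w=cv2.cvtColor(cur,7)[v-h-r:v+h+r,u-h-r:u+h+r]
    m=cv2.matchTemplate(w,t,cv2.TM_CCOEFF_NORMED); _,q,_,p=cv2.minMaxLoc(m); return (p[0]-r,p[1]-r,round(q,2))
a=vision.get_image("top");b=vision.get_image("side")
ra=np.load("pics/top3.npy");rb=np.load("pics/side3.npy")
print("top corners",shift("top",ra,a,196,119),shift("top",ra,a,180,190),"vents",shift("top",ra,a,232,152),"tread",shift("top",ra,a,200,230))
print("side vents",shift("side",rb,b,392-170,192),"tread",shift("side",rb,b,292,259))
np.save("pics/a.npy",a);np.save("pics/b.npy",b)
s=status.sense();print(s["clock"],np.round(s["ee_pos"],4),np.round(s["wrist_force"],1))
E
python3 chk.py
```

```text
top corners (0, 0, 1.0) (0, 0, 1.0) vents (0, 0, 0.98) tread (0, 0, 1.0)
side vents (0, 0, 0.99) tread (0, 0, 1.0)
11.35 [ 0.5638 -0.0328  0.1013] [-0.5 -4.4  3.7]
```

The trolley has not moved and the module is sliding in, with about 34 mm left.

Call:
send_rows:
  motion:
    - [1,[0.001,0.005,0],0]
    - [1,[0.001,0.005,0],0]
    - [1,[0.0012,0.005,0],0]
    - [1,[0.001,0.005,0],0]
    - [1,[0.001,0.005,0],0]
    - [1,[0.0012,0.005,0],0]

```text
clock: 11.95
ee_pos: [0.5664, -0.0211, 0.1013]
orientation: [3.122, -0.335, 0.007]
wrist_force: [-0.5, -7.0, 4.0]
gripper_width: -0.002
finger_force: 3.2
```

Call:
send_rows:
  motion:
    - [1,[0.001,0.005,0],0]
    - [1,[0.001,0.005,0],0]
    - [1,[0.0012,0.005,0],0]

```text
clock: 12.25
ee_pos: [0.5678, -0.0151, 0.1014]
orientation: [3.123, -0.335, 0.007]
wrist_force: [-0.6, -7.1, 2.8]
gripper_width: 0.003
finger_force: 3.1
```

Call:
send_rows:
  motion:
    - [1,[0.001,0.005,0],0]
    - [1,[0.001,0.005,0],0]

```text
clock: 12.45
ee_pos: [0.5686, -0.0111, 0.1014]
orientation: [3.123, -0.335, 0.007]
wrist_force: [0.8, -8.6, 3.4]
gripper_width: 0.001
finger_force: 3.1
```

Call:
send_rows:
  motion:
    - [1,[0.001,0.004,0],0]

```text
clock: 12.55
ee_pos: [0.569, -0.0094, 0.1013]
orientation: [3.123, -0.335, 0.007]
wrist_force: [-0.1, -7.3, 3.5]
gripper_width: 0.0
finger_force: 3.1
```

Call:
send_rows:
  motion:
    - [1,[0.001,0.004,0],0]

```text
clock: 12.65
ee_pos: [0.5694, -0.0078, 0.1014]
orientation: [3.123, -0.335, 0.007]
wrist_force: [-0.6, -8.3, 3.5]
gripper_width: 0.008
finger_force: 3.1
```

Call:
send_rows:
  motion:
    - [1,[0.0005,0.003,0],0]
    - [1,[0.0005,0.003,0],0]

```text
clock: 12.85
ee_pos: [0.5698, -0.0055, 0.1014]
orientation: [3.123, -0.335, 0.007]
wrist_force: [1.0, -7.3, 4.1]
gripper_width: 0.003
finger_force: 3.1
```

Call:
send_rows:
  motion:
    - [1,[0.0005,0.0025,0],0]

```text
clock: 12.95
ee_pos: [0.57, -0.0045, 0.1014]
orientation: [3.123, -0.335, 0.007]
wrist_force: [2.3, -8.0, 3.0]
gripper_width: 0.001
finger_force: 3.1
```

Call:
send_rows:
  motion:
    - [1,[0.0005,0.0025,0],0]

```text
clock: 13.05
ee_pos: [0.5702, -0.0035, 0.1014]
orientation: [3.123, -0.335, 0.007]
wrist_force: [0.8, -6.8, 3.4]
gripper_width: -0.003
finger_force: 3.1
```

Call:
send_rows:
  motion:
    - [1,[0.0005,0.0025,0],0]

```text
clock: 13.15
ee_pos: [0.5704, -0.0026, 0.1014]
orientation: [3.122, -0.335, 0.007]
wrist_force: [0.1, -12.2, 3.4]
gripper_width: -0.0
finger_force: 4.6
```

Call:
send_rows:
  motion:
    - [1,[0.0005,0.0025,0],0]

```text
clock: 13.25
ee_pos: [0.5706, -0.0017, 0.1015]
orientation: [3.122, -0.335, 0.007]
wrist_force: [-0.1, -10.6, 4.5]
gripper_width: 0.001
finger_force: 4.5
```

Call:
send_rows:
  motion:
    - [1,[0,0,0],0]

```text
clock: 13.35
ee_pos: [0.5706, -0.0016, 0.1015]
orientation: [3.122, -0.335, 0.007]
wrist_force: [0.6, -8.4, 4.1]
gripper_width: -0.002
finger_force: 3.7
```

```bash
python3 chk.py; python3 - <<'E'
import numpy as np,cv2
a,b=np.load('pics/a.npy'),np.load('pics/b.npy')
s=[cv2.resize(i[v:v+120,u:u+120,::-1],(400,400),interpolation=cv2.INTER_CUBIC) for i,u,v in((a,220,130),(b,220,120))]
cv2.imwrite('pics/crop4.png',np.hstack(s))
E
```

```text
top corners (0, 0, 1.0) (0, 0, 1.0) vents (0, -2, 0.96) tread (0, 0, 0.97)
side vents (-1, 0, 0.97) tread (0, 0, 0.97)
13.45 [ 0.5706 -0.0016  0.1015] [-0.  -8.7  3.5]
```

View pics/crop4.png

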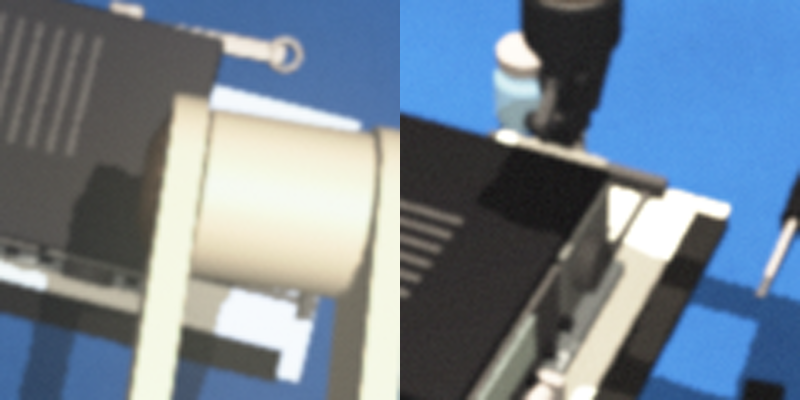

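The view shows the module plate nearly flush with the radio end and the tool against it. I'll do a subpixel check of whether the trolley crept.

```bash
cat > sub.py <<'E'
from h import *
def ecc(r,c,u,v,h=16):
    g=lambda i:cv2.cvtColor(i,7)[v-h:v+h,u-h:u+h].astype(np.float32)
    M=np.eye(2,3,dtype=np.float32); q,M=cv2.findTransformECC(g(r),g(c),M,cv2.MOTION_TRANSLATION); return M[:,2].round(2),round(q,3)
a,b=np.load("pics/a.npy"),np.load("pics/b.npy"); ra,rb=np.load("pics/top3.npy"),np.load("pics/side3.npy")
print("top",ecc(ra,a,196,119),ecc(ra,a,182,190),ecc(ra,a,200,231,14)); print("side",ecc(rb,b,292,259,14),ecc(rb,b,215,152))
E
python3 sub.py
```

```text
top (array([-0.03,  0.44], dtype=float32), 0.92) (array([-0.39, -0.13], dtype=float32), 0.973) (array([-0.46, -0.14], dtype=float32), 0.954)
side (array([-0.19,  0.44], dtype=float32), 0.981) (array([-0.26,  0.37], dtype=float32), 0.989)
```

The trolley crept only about 1.3 mm, once the module met its stop, so the module is home. Backing off now, then locating the pedal for the pinch.

Call:
send_rows:
  motion:
    - [1,[-0.01,-0.05,0],0]
    - [1,[-0.015,-0.07,0],0]
    - [1,[0,0,0.12],0]
    - [1,[0,0,0.12],0]
    - [1,[0,0,0.12],0]
    - [1,[-0.029,0.098,0],0]
    - [1,[-0.029,0.098,0],0]
    - [1,[-0.029,0.098,0],0]

```text
clock: 14.25
ee_pos: [0.5241, 0.07, 0.2453]
orientation: [-3.123, 0.336, -0.006]
wrist_force: [0.6, 0.5, 0.1]
gripper_width: -0.002
finger_force: 0.0
```

```bash
python3 - <<'E'
from h import *
b=vision.get_image("side"); a=np.load("pics/a.npy"); t=np.load("pics/top0.npy")
print(status.sense()["ee_pos"])
def blob(i,u0,v0,u1,v1,th):
    g=cv2.cvtColor(i,7)[v0:v1,u0:u1]; hs=cv2.cvtColor(i,cv2.COLOR_RGB2HSV)[v0:v1,u0:u1]
    m=((g<th)).astype(np.uint8); n,l,st,c=cv2.connectedComponentsWithStats(m)
    return [(st[k][4],(c[k]+[u0,v0]).round(1),st[k][:4]+[u0,v0,0,0]) for k in range(1,n) if st[k][4]>15]
print("tread top",blob(a,192,222,208,240,60)); print("tread side",blob(b,280,248,302,270,60))
print("by hand",onz("top",199.7,231.2,.048),onz("side",291.5,259.5,.048))
s=1.5625
for nm,U,V,z in(("adapter",341,395,.028),("adapter",371,411,.028),("key",238,412,.02),("key",274,374,.02)): print(nm,onz("top",U/s,V/s,z).round(3))
for n,i,u,v in(("top",a,170,200),("side",b,260,225)): pass
cv2.imwrite("pics/crop5.png",np.hstack([cv2.resize(i[v:v+64,u:u+64,::-1],(400,400),interpolation=cv2.INTER_CUBIC) for i,u,v in((a,170,195),(b,260,225))]))
E
```

```text
[0.52251627 0.07479458 0.24539299]
tread top [(np.int32(25), array([198.6, 232.4]), array([196, 228,   5,   9]))]
tread side []
by hand [0.47569533 0.24560649 0.048     ] [0.47553279 0.24981458 0.048     ]
adapter [0.414 0.192 0.028]
adapter [0.386 0.135 0.028]
key [0.376 0.385 0.02 ]
key [0.449 0.32  0.02 ]
```

View pics/crop5.png

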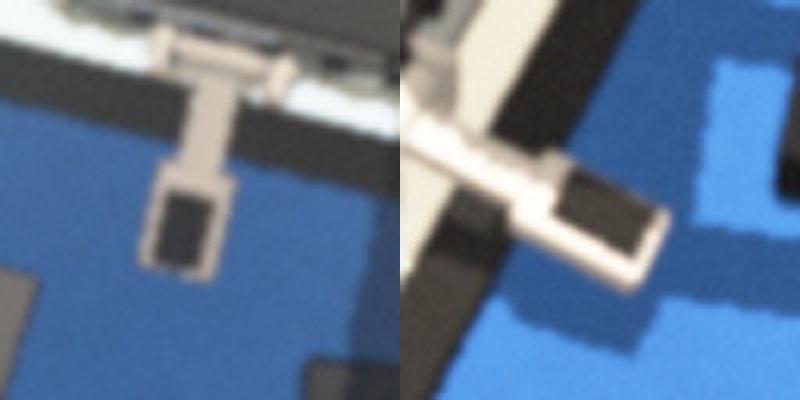

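The crop shows the lowered tread centred at (185,231) in the top view and (610,210) in the side view, which gives a tread centre near (0.474, 0.2465, 0.048). Going there half-open, with the pads along the paddle sides.

Call:
send_rows:
  motion:
    - [-0.45,[-0.024,0.086,0],0]
    - [-0.45,[-0.024,0.086,0],0]
    - [-0.45,[-0.024,0.086,0],0]
    - [-0.45,[-0.024,0.086,0],0]
    - [-0.45,[-0.025,0.086,0],0]
    - [-0.45,[0,0,-0.11],0]
    - [-0.45,[0,0,-0.11],0]
    - [-0.45,[0,0,0],0]
    - [-0.45,[0,0,0],0]
    - [-0.45,[0,0,0],0]
  grip_force: 25

```text
clock: 15.3
ee_pos: [0.4772, 0.2408, 0.1578]
orientation: [-3.122, 0.335, -0.006]
wrist_force: [0.7, -0.9, -0.2]
gripper_width: 0.723
finger_force: 0.0
```

```bash
python3 - <<'E'
from h import *
b=snap("side","side6"); s=status.sense(); print(np.round(s["ee_pos"],4),s["gripper_width"],proj("side",np.array(s["ee_pos"])-[0,0,.014]))
cv2.imwrite("pics/crop6.png",cv2.resize(b[150:280,230:360,::-1],(520,520),interpolation=cv2.INTER_CUBIC))
E
```

```text
[0.4772 0.2406 0.1575] 0.7213200364558215 [293.08138157 227.89309224]
```

View pics/crop6.png

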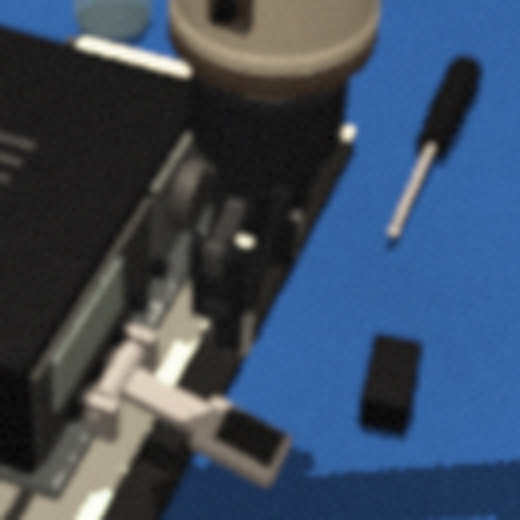

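The gripper is open above the paddle (paddle at crop (245,438)). Descending and pinching.

Call:
send_rows:
  motion:
    - [-0.45,[-0.008,0.015,-0.05],0]
    - [-0.45,[0,0,-0.1],0]
    - [-0.45,[0,0,-0.1],0]
    - [-0.45,[0,0,-0.052],0]
    - [-0.45,[0,0,0],0]

```text
clock: 15.85
ee_pos: [0.4724, 0.246, 0.0327]
orientation: [3.123, -0.336, -0.003]
wrist_force: [-0.2, 0.4, -0.1]
gripper_width: 0.724
finger_force: 0.0
```

Call:
send_rows:
  motion:
    - [-0.1,[0,0,0],0]
    - [0.1,[0,0,0],0]
    - [0.2,[0,0,0],0]
    - [0.3,[0,0,0],0]
    - [0.4,[0,0,0],0]

```text
clock: 16.35
ee_pos: [0.4742, 0.2468, 0.0362]
orientation: [-3.122, 0.336, -0.006]
wrist_force: [-0.5, -0.5, 8.9]
gripper_width: 0.416
finger_force: 26.2
```

Call:
send_rows:
  motion:
    - [0.4,[0,0,0],0]
    - [0.4,[0,0,0],0]

```text
clock: 16.55
ee_pos: [0.4741, 0.2468, 0.0362]
orientation: [-3.122, 0.336, -0.006]
wrist_force: [-1.4, -0.6, 8.1]
gripper_width: 0.414
finger_force: 26.2
```

Call:
send_rows:
  motion:
    - [0.45,[-0.003,0.0005,0.01],0]
    - [0.45,[-0.002,0.0005,0.01],0]
    - [0.45,[-0.0015,0.0005,0.01],0]

```text
clock: 16.85
ee_pos: [0.4713, 0.2471, 0.0473]
orientation: [-3.122, 0.336, -0.005]
wrist_force: [7.2, 0.2, -8.7]
gripper_width: 0.415
finger_force: 25.9
```

Call:
send_rows:
  motion:
    - [0.45,[-0.001,0,0.01],0]
    - [0.45,[-0.0005,0,0.01],0]
    - [0.45,[0,0,0.01],0]

```text
clock: 17.15
ee_pos: [0.4702, 0.2471, 0.0589]
orientation: [-3.123, 0.336, -0.003]
wrist_force: [4.5, 1.1, -9.1]
gripper_width: 0.415
finger_force: 26.0
```

Call:
send_rows:
  motion:
    - [0.45,[0.0005,0,0.01],0]
    - [0.45,[0.001,0,0.01],0]
    - [0.45,[0.0015,0,0.01],0]

```text
clock: 17.45
ee_pos: [0.4707, 0.2469, 0.0701]
orientation: [-3.124, 0.335, 0.0]
wrist_force: [2.8, 0.1, -8.5]
gripper_width: 0.415
finger_force: 26.0
```

Call:
send_rows:
  motion:
    - [0.45,[0.002,-0.0005,0.01],0]
    - [0.45,[0.002,-0.0005,0.01],0]

```text
clock: 17.65
ee_pos: [0.4722, 0.2466, 0.0779]
orientation: [-3.124, 0.335, 0.001]
wrist_force: [0.8, 1.1, -9.3]
gripper_width: 0.413
finger_force: 26.0
```

Call:
send_rows:
  motion:
    - [0.45,[0.0025,-0.0005,0.0075],0]

```text
clock: 17.75
ee_pos: [0.473, 0.2464, 0.0809]
orientation: [3.124, -0.335, -0.001]
wrist_force: [-1.8, 1.7, -9.2]
gripper_width: 0.416
finger_force: 26.0
```

Call:
send_rows:
  motion:
    - [0.45,[0.0025,-0.0005,0.0075],0]

```text
clock: 17.85
ee_pos: [0.474, 0.2461, 0.0837]
orientation: [3.124, -0.335, -0.002]
wrist_force: [-3.2, 2.2, -8.8]
gripper_width: 0.415
finger_force: 25.9
```

Call:
send_rows:
  motion:
    - [0.45,[0.002,-0.0005,0.005],0]

```text
clock: 17.95
ee_pos: [0.4748, 0.246, 0.0857]
orientation: [3.124, -0.335, -0.002]
wrist_force: [-4.4, 2.9, -8.3]
gripper_width: 0.415
finger_force: 25.9
```

Call:
send_rows:
  motion:
    - [0.45,[0,0,0.005],0]

```text
clock: 18.05
ee_pos: [0.4754, 0.2458, 0.0878]
orientation: [-3.124, 0.335, -0.001]
wrist_force: [5.4, -0.2, -10.9]
gripper_width: 0.413
finger_force: 26.1
```

Call:
send_rows:
  motion:
    - [0.45,[0.001,0,0.005],0]

```text
clock: 18.15
ee_pos: [0.476, 0.2457, 0.0898]
orientation: [3.123, -0.335, 0.001]
wrist_force: [4.3, -2.5, -10.6]
gripper_width: 0.414
finger_force: 26.2
```

Call:
send_rows:
  motion:
    - [0.45,[0.001,0,0.005],0]

```text
clock: 18.25
ee_pos: [0.4765, 0.2456, 0.0918]
orientation: [3.123, -0.335, 0.002]
wrist_force: [6.9, -3.6, -12.0]
gripper_width: 0.413
finger_force: 26.4
```

Call:
send_rows:
  motion:
    - [0.45,[0.001,0,0.004],0]

```text
clock: 18.35
ee_pos: [0.4765, 0.2455, 0.0926]
orientation: [3.123, -0.335, -0.0]
wrist_force: [7.6, 0.2, -31.2]
gripper_width: 0.413
finger_force: 29.0
```

Call:
send_rows:
  motion:
    - [0,[0,0,0],0]
    - [-0.45,[0,0,0],0]
    - [-0.45,[0,0,0],0]
    - [-0.45,[0,0,0],0]
    - [-0.45,[0,0,0.03],0]
    - [-0.45,[0,0,0.1],0]
    - [-0.45,[0,0,0.11],0]
    - [-0.45,[0,0,0.11],0]
    - [-0.45,[-0.05,-0.1,0.02],0]
    - [-0.45,[-0.05,-0.11,0],0]
    - [-0.45,[-0.05,-0.11,0],0]
    - [-0.45,[-0.03,-0.11,0],0]

```text
clock: 19.55
ee_pos: [0.4029, 0.0729, 0.2424]
orientation: [-3.124, 0.333, -0.002]
wrist_force: [1.5, -0.5, 0.4]
gripper_width: 0.727
finger_force: 0.0
```

Call:
send_rows:
  motion:
    - [-0.45,[0,-0.11,0],0]
    - [-0.45,[0,-0.11,0],0]
    - [-0.45,[0,-0.11,0],0]
    - [-0.45,[0,0,0],0]

```text
clock: 19.95
ee_pos: [0.404, -0.0623, 0.2422]
orientation: [3.121, -0.343, 0.001]
wrist_force: [-0.7, 0.1, 0.2]
gripper_width: 0.721
finger_force: 0.0
```

```bash
python3 - <<'E'
from h import *
a=snap("top","top7");b=snap("side","side7"); s=status.sense(); print(np.round(s["ee_pos"],4),np.round(s["wrist_force"],1),s["clock"])
cv2.imwrite("pics/crop7.png",np.hstack([cv2.resize(i[v:v+180,u:u+180,::-1],(400,400),interpolation=cv2.INTER_CUBIC) for i,u,v in((a,150,110),(b,170,120))]))
from importlib import util
r=np.load("pics/top0.npy"); g=lambda i,u,v,h:cv2.cvtColor(i,7)[v-h:v+h,u-h:u+h].astype(np.float32)
for u,v in((196,119),(182,190),(232,152)):
    M=np.eye(2,3,dtype=np.float32); q,M=cv2.findTransformECC(g(r,u,v,18),g(a,u,v,18),M,cv2.MOTION_TRANSLATION); print(M[:,2],q)
rs=np.load("pics/side0.npy"); M=np.eye(2,3,dtype=np.float32); q,M=cv2.findTransformECC(g(rs,292,245,16),g(b,292,245,16),M,cv2.MOTION_TRANSLATION); print("tread",M[:,2],q)
E
```

```text
[ 0.4043 -0.0589  0.242 ] [-0.   0.3  0.3] 20.05
[0.17642795 0.275273  ] 0.9826689006779916
[0.05487452 0.05043678] 0.9915204440354296
[ 0.5321535  -0.41424823] 0.8171328804984084
tread [-0.00373217 -1.1264107 ] 0.9883642498522273
```

View pics/crop7.png

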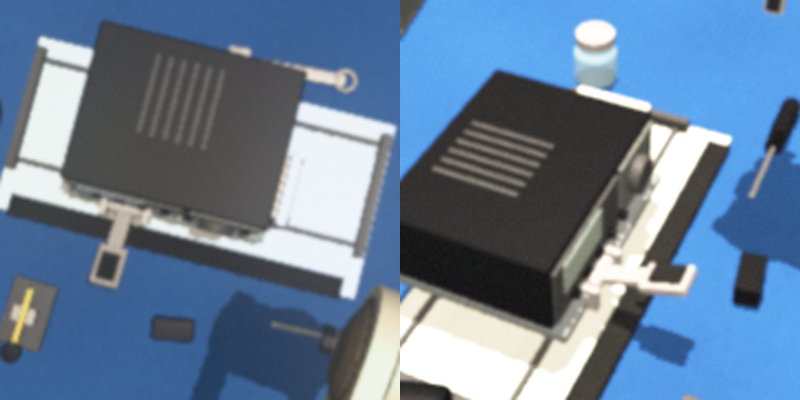

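The final view shows the pedal fully up (about 1 px above its start), the module at its home position, the trolley within about 1 mm and the bystanders in place.

```bash
python3 -c "
from bench import job_done; print(job_done())"
```

```text
the job is handed in; nothing more can be done
None
```

The job is handed in at about 20 s: I pressed the brake to about 13 N and let go, pushed the module home at 12 N or less at each reading, then lifted the pedal to its upper stop, where the wrist force briefly reached 31 N; the trolley rolled about 1 mm at most where I checked.

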